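# Hang the ear defenders on the worktop rail

### The arm

A 7-joint arm with a two-finger parallel gripper is mounted at the origin on the work surface. World frame = base frame: x ahead of the robot, y to its left, z up, the work surface at z = 0. Lengths are in m, angles in rad, forces in N, time in s.
With the tool pointing down it reaches from about 0.425 to 0.875 m from the base axis. Payload 4.7 kg.
Tool frame: the origin (TCP) lies at the very end of the fingers, on their centre line; the grasp point (between the pads) lies 19 mm behind it; z points along the fingers, y is the direction in which the jaws open and shut (so a half turn about z gives the same grasp; the last joint's range is limited). The gripper opens to 87 mm and grips with 3 to 60 N. Pads are 19 mm wide; open, the fingers measure 117 mm over their backs; the gripper's body (75 mm by 190 mm) begins 51 mm behind the grasp point.
Start: joints at [-1.128, 0.321, -0.07, 1.45, 0.023, 1.371, -0.057], TCP at [0.27, 0.591, 0.223] pointing down, gripper open.
Joint ranges: [-2.86, 2.86], [-0.3, 2.09], [-1.38, 1.24], [0.06, 2.45], [-1.56, 4.7], [0.09, 2.05], [-2.69, 2.69]. Speed limits (rad/s): [2.57, 2.57, 3.14, 3.14, 3.14, 3.14, 3.14].

### API

Orientations are given as a rotation vector (axis times angle).
In Python, from bench import * gives the robot as it stands.
- The arm moves only by the shell command python3 -m jog 'ROWS' [OPENING] [FORCE]. ROWS is JSON, a list of rows, each a list of 4 numbers: the shift along the world's x, y, z in mm, then the turn about the world's z in rad. In form: [[x, y, z, twist], ...]. A call has exactly 8 rows; each row is the pose to reach, as a shift and turn from the pose commanded when the call began; what a row does not reach only later rows make up. A row lasts 1/8 s, in which the tool goes at most 62.5 mm and 10.7 degrees, less where a joint would pass 70% of its speed; a pose out of reach is approached as far as the arm can. A call with a gripper value outside its range is refused whole. OPENING is the opening, from -1 (shut) to 1 (fully open), set as the call begins (- or left out, the last holds). The fingers move at their own pace and stop on an object; FORCE is the grip in N (left out, the last holds). Time passes only in rows, so rows that repeat a pose let the fingers close, or fill a call up. It gives the time, the measured TCP pose, the force and the opening at its end, in the units of the state.
- get_state(): the state, without advancing time (a new reading comes with each control period).
- get_image(name): name is "scene" or "top" or "wrist"; returns a dict with "image" (480x640x3 uint8, red, green, blue), "fx", "fy", "cx", "cy" (pixels), "position" and "rotation" of the camera in the world; the wrist camera has in their place "tool_from_camera" (4x4, takes a point from camera to tool coordinates, whose origin is the TCP and whose axes are the flange's). Camera axes: x right, y down, z forward; pixel columns grow to the right and rows downward; lengths in m; the calibration is good to about 2 mm. A picture is of the moment at which its call begins: read the wrist's pose just before it. There is no depth.
- close_job(): hands the job in, once; it reports no verdict.
The state is a dict: "time": time; "joint_positions": joint angles; "qd": joint speeds; "joint_torque": joint torques, N m; "position": TCP position; "tool_rot": TCP orientation; "ft_force": force on the tool from outside, world axes, zero at the start; "torque": the same for the moment, N m; "grip_width": opening from 0.0 (shut) to 1.0 (fully open).
Only numpy, scipy, OpenCV 4.12 (cv2) and the standard library are available. Lean on these libraries where they do the work, as an engineer would, in place of code of your own. Each camera call takes 0.05 s, during which the arm holds its last target. There are 200 camera calls.

### The job

Tidy the worktop in this half-finished kitchen: hang both pairs of ear defenders over the low rail under the wire shelf, headband across the rail with one cup hanging on each side of it, the larger pair in the wider bay and the smaller pair in the narrower bay beside the rail's middle post. Set each down on the rail gently, let it hang upright, square to the rail and still, and leave the mug, jar, bottle and tub as they stand.

Things in the scene. Friction and masses are not known exactly. Their poses are not given: they have to be found in the camera images.
- large_centre (a point): Centre of the larger pair of grey ear defenders: 75 mm above its underside, mid-way between the cups (open space under the arch). Rigid, 0.18 kg, stands upright on its cups. x runs from cup to cup, y across the band, z up; a half turn in yaw looks the same. 150 mm high overall. Each cup: 70 mm wide (y), 82 mm high, fills x = +-41 to +-77 mm.
- large_crown (a point): Middle of the underside of the larger pair's headband at its top, 142 mm above the pair's underside: rests on the rail. Axes as large_centre. Band: strip 22 mm wide, 8 mm thick. Its mid-thickness is level from x = -22 to 22 mm at 146 mm above the underside, a straight sloping shoulder to x = +-57 at 123 mm (good to pinch across the width), then steep to +-67 at 95 mm.
- small_centre (a point): Centre of the smaller pair of grey ear defenders: 62.5 mm above its underside, mid-way between the cups (open space under the arch). Rigid, 0.13 kg, stands upright on its cups. x runs from cup to cup, y across the band, z up; a half turn in yaw looks the same. 125 mm high overall. Each cup: 58 mm wide (y), 68 mm high, fills x = +-34 to +-64 mm.
- small_crown (a point): Middle of the underside of the smaller pair's headband at its top, 117 mm above the pair's underside: rests on the rail. Axes as small_centre. Band: strip 20 mm wide, 8 mm thick. Its mid-thickness is level from x = -18 to 18 mm at 121 mm above the underside, a straight sloping shoulder to x = +-47 at 102 mm (good to pinch across the width), then steep to +-56 at 79 mm.
- rack: Fixed steel counter-top rack, origin on the worktop under the rail's middle, x away from the robot, y along the rail, z up. A wire shelf overhangs the rail: 8 mm thick, underside 352 mm above the worktop, from x = -20 mm (robot's side) to 150 mm, y = -160 to 160 mm, so the gripper must lean back to the robot (about 30 degrees). Two uprights at x = 115, y = +-160 mm; jars on top.
- wide_bay (a point): Middle of the wider bay (190 mm between post axes, on the +y side), on the rail's axis 160 mm above the worktop; axes as the rack. The rail is a level round bar 14 mm thick, from rack y = -160 to 160 mm, on 10 mm posts at y = -160, -30 and 160 mm that end at the rail.
- narrow_bay (a point): Middle of the narrower bay (130 mm between post axes, on the -y side), on the same rail's axis, 160 mm above the worktop; axes as the rack (y along the rail).
- mug: White mug, 76 mm across, 85 mm high, with a handle; loose; origin under its centre. Not to be disturbed.
- jar: Squat glass jar with a steel lid, 60 mm across, 70 mm high; loose; origin under its centre. Not to be disturbed.
- bottle: Clear washing-up bottle, 60 mm across, 165 mm high; loose; origin under its centre. Not to be disturbed.
- tub: White tub with a grey lid, 96 x 116 mm, 120 mm high; loose; origin under its centre. Not to be disturbed.

How it is judged:
At the end, for the whole second after the job is handed in: Both pairs hang on the rail, released and still (60 mm/s), the larger within 55 mm along the rail of the wide bay's middle, the smaller likewise in the narrow bay; crown over the rail to 20 mm, its underside -2 to 16 mm above the rail axis, upright and square to 15 degrees (x of large_crown in the frame of wide_bay between -0.02 and 0.02 m and y of large_crown in the frame of wide_bay between -0.055 and 0.055 m and z of large_crown in the frame of wide_bay between -0.002 and 0.016 m and angle between each of large_crown, small_crown's own z axis and vertical below 0.26 rad and angle between the y axis of large_crown and the y axis of wide_bay, either way round below 0.26 rad and contact force between each of large, small and rack above 0.2 N and contact force between each of large, small and the fingers below 0.1 N and linear speed of each of large, small below 0.06 m/s and x of small_crown in the frame of narrow_bay between -0.02 and 0.02 m and y of small_crown in the frame of narrow_bay between -0.055 and 0.055 m and z of small_crown in the frame of narrow_bay between -0.002 and 0.016 m and angle between the y axis of small_crown and the y axis of narrow_bay, either way round below 0.26 rad); the robot touches nothing.
It fails at once if the mug, jar, bottle or tub is shifted by more than 30 mm or tipped (distance of any of mug, jar, bottle, tub from where it was at the start of the episode above 0.03 m or angle between any of mug, jar, bottle, tub's own z axis and vertical above 0.35 rad).
It fails at once if a pair is slammed onto the rack (over 40 N) (contact force between any of large, small and rack above 40 N).
It also fails if it takes over 66 s, if anything falls off the work surface, if the arm or the gripper's body presses on something with over 40 N, if the wrist force passes 120 N, or if a joint passes its speed limit or range.

## Working session

There is one attempt and no reset: what is moved stays moved. The work goes in short steps, Python scripts to look and compute and a shell command to move; the robot and the scene stay as the last step left them, time stands still between calls to the robot, and variables do not carry over. Pictures are saved under pics/ and viewed, about 8 in all and at most 12, crops included, and the job is handed in when it is done.

```bash
ls; mkdir -p pics
python3 - <<'E'
from bench import *
import cv2,numpy as np
s=get_state();print(s['time'],s['position'],s['tool_rot'],s['grip_width'])
for n in('scene','top'):
    d=get_image(n);cv2.imwrite(f'pics/{n}0.png',d['image'][:,:,::-1])
    print(n,d['fx'],d['fy'],d['cx'],d['cy'],d['position'],np.round(d['rotation'],3).tolist())
E
```

```text
pics
0.0 [0.27006549 0.59063782 0.22147711] [-6.68219627e-01 -3.06940303e+00  2.92505584e-03] 1.003190033309343
scene 481.89688201573546 481.89688201573546 321.2650610136184 236.81662431181928 [0.75698568 0.51335441 1.15696682] [-0.609, -2.898, 0.716]
top 509.6897340349753 509.6897340349753 317.2978044212999 229.5620214540206 [ 0.38744091 -0.01258557  1.16102081] [-2.151, 2.128, -0.148]
```

View pics/scene0.png

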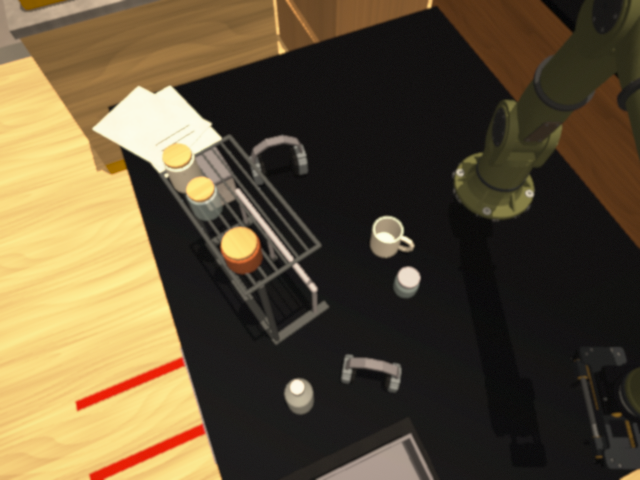

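View pics/top0.png

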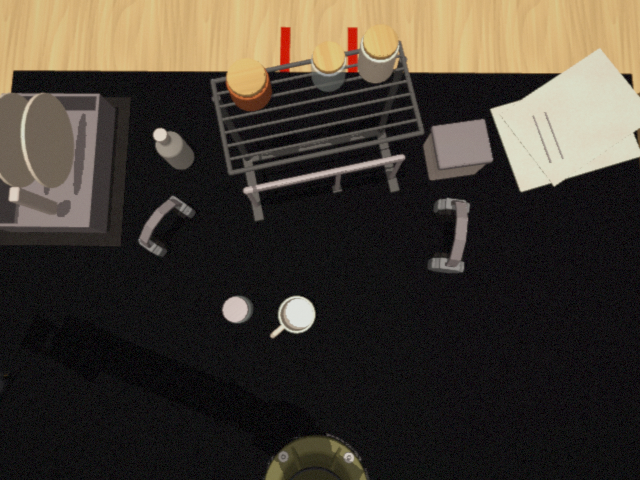

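The top view shows the rail from about (248,190) to (402,158), with its middle post near (337,175). The larger pair is at about (452,237) and the smaller at about (165,225). The tub is at (458,150), the bottle at (175,150), the jar at (237,309) and the mug at (297,315).

The next step is to enlarge and measure these, and test how the jog behaves, since the tool has to lean.

```bash
cat > h.py <<'E'
import numpy as np,cv2
from scipy.spatial.transform import Rotation as R
T=dict(f=509.6897,c=(317.2978,229.562),p=np.array([.38744091,-.01258557,1.16102081]),R=R.from_rotvec([-2.151,2.128,-.148]).as_matrix())
S=dict(f=481.8969,c=(321.265,236.8166),p=np.array([.75698568,.51335441,1.15696682]),R=R.from_rotvec([-.609,-2.898,.716]).as_matrix())
def ray(C,uv):
    d=C['R']@np.array([(uv[0]-C['c'][0])/C['f'],(uv[1]-C['c'][1])/C['f'],1]);return d
def onz(C,uv,z):
    d=ray(C,uv);return C['p']+d*(z-C['p'][2])/d[2]
def proj(C,P):
    q=C['R'].T@(np.asarray(P)-C['p']);return np.array(C['c'])+C['f']*q[:2]/q[2]
E
python3 - <<'E'
from h import *
print('rail',onz(T,(248,190),.167),onz(T,(402,158),.167))
print('base',proj(T,[0,0,0]),proj(S,[0,0,0]))
t=cv2.imread('pics/top0.png');s=cv2.imread('pics/scene0.png')
a=lambda im,x,y:cv2.resize(im[y:y+75,x:x+100],(400,300),interpolation=cv2.INTER_CUBIC)
b=np.vstack([np.hstack([a(t,120,185),a(t,400,195)]),np.hstack([a(s,325,335),a(s,230,125)])])
b=np.clip(b.astype(float)*1.5,0,255).astype(np.uint8)
cv2.imwrite('pics/c1.png',b)
E
python3 -m jog --help | head -20
```

```text
rail [0.61454824 0.13792697 0.167     ] [ 0.68324156 -0.1701077   0.167     ]
base [314.50066964 488.73359184] [492.41656021 185.184431  ]invalid input: not JSON, or not a number
```

View pics/c1.png

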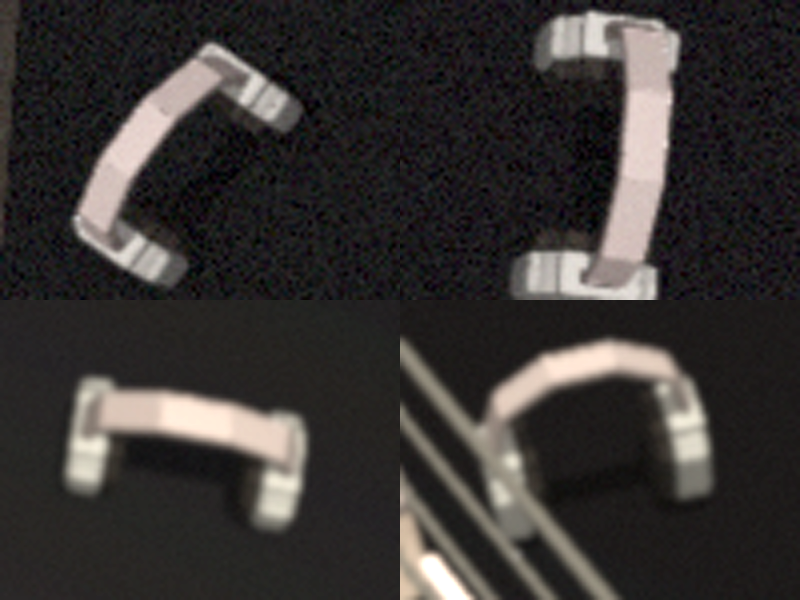

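The composite crop shows the level crown facets and both shoulders of each pair clearly. In top-camera pixels the small pair's flat facet runs (162.5,211.5) to (149.5,224.5), and the large pair's runs (462,218) to (460,240).

```bash
python3 - <<'E'
from h import *
def rep(n,C,a,b,z,e,f,z2,zc,aa=None):
    A,B=onz(C,a,z),onz(C,b,z);E,F=onz(C,e,z2),onz(C,f,z2)
    m=(A+B)/2;m2=(E+F)/2;d=E-F
    print(n,'flat',m.round(4),np.linalg.norm(A-B).round(3),'ends mid',m2.round(4),np.linalg.norm(d).round(3),'yaw',np.arctan2(d[1],d[0]).round(3))
rep('small',T,(162.5,211.5),(149.5,224.5),.125,(173.2,200),(144.2,240.5),.106,0)
rep('large',T,(462,218),(460,240),.150,(462.5,202.5),(452.5,262.5),.127,0)
o=lambda x,y,X,Y:(x/4+X,(y-300)/4+Y)
rep('smallS',S,o(162,413,325,335),o(238,425,325,335),.125,o(103,410,325,335),o(290,445,325,335),.106,0)
p=lambda x,y:((x-400)/4+230,(y-300)/4+125)
rep('largeS',S,p(548,370),p(614,357),.150,p(492,412),p(672,372),.127,0)
E
python3 -m jog '[[0,0,60,0.18],[0,0,120,0.36],[0,0,180,0.54],[0,0,240,0.72],[0,0,300,0.9],[0,0,360,1.08],[0,0,420,1.26],[0,0,480,1.44]]' 1 30
python3 -c "
from bench import *;s=get_state();print(s['joint_positions'],s['position'],s['tool_rot'])"
```

```text
small flat [0.5632 0.333  0.125 ] 0.037 ends mid [0.5619 0.3332 0.106 ] 0.104 yaw -0.574
large flat [ 0.5427 -0.2887  0.15  ] 0.045 ends mid [ 0.5393 -0.2878  0.127 ] 0.126 yaw -0.191
smallS flat [0.5614 0.3423 0.125 ] 0.04 ends mid [0.5618 0.3423 0.106 ] 0.102 yaw -0.599
largeS flat [ 0.5439 -0.2832  0.15  ] 0.044 ends mid [ 0.5468 -0.2786  0.127 ] 0.123 yaw -0.142
time: 1.1
position: [0.2602, 0.5691, 0.5935]
tool_rot: [-1.449, 2.718, 0.073]
ft_force: [-0.4, -0.2, -1.3]
grip_width: 0.997
[-1.3211902   0.35577652  0.25771354  0.66424274 -0.106454    2.0528503
  1.41460833] [0.26022216 0.56910009 0.59351921] [-1.44863     2.71803349  0.07307508]
```

```bash
python3 -m jog '[[0,0,60,0.1],[0,0,120,0.1],[0,0,180,0.1],[0,0,240,0.1],[0,0,300,0.1],[0,0,300,0.1],[0,0,300,0.1],[0,0,300,0.1]]'
cat >> h.py <<'E'
def st():
    from bench import get_state
    s=get_state();M=R.from_rotvec(s['tool_rot']).as_matrix()
    print('t',s['time'],'q',np.round(s['joint_positions'],2),'p',np.round(s['position'],4),'z',M[:,2].round(3),'y',M[:,1].round(3),'lean',np.degrees(np.arccos(-M[2,2])).round(1),'leanaz',np.arctan2(M[1,2],M[0,2]).round(3),'F',np.round(s['ft_force'],1),'w',round(s['grip_width'],3));return s,M
E
python3 -c "from h import *;st()"
```

```text
time: 2.1
position: [0.2395, 0.5268, 0.6459]
tool_rot: [-1.542, 2.592, 0.145]
ft_force: [-0.2, -0.1, 0.3]
grip_width: 0.999
t 2.1 q [-1.35  0.23  0.25  0.71 -0.08  2.05  1.49] p [0.2395 0.5268 0.6459] z [ 0.056  0.144 -0.988] y [-0.879  0.476  0.02 ] lean 8.9 leanaz 1.203 F [-0.2 -0.1  0.3] w 0.999
```

```bash
python3 -m jog '[[0,0,-60,0],[0,0,-120,0],[0,0,-180,0],[0,0,-180,0],[0,0,-180,0],[0,0,-180,0],[0,0,-180,0],[0,0,-180,0]]' >/dev/null
python3 -c "from h import *;st()"
```

```text
t 3.1 q [-1.4   0.04  0.23  1.31 -0.01  1.64  1.46] p [0.2398 0.5274 0.4675] z [ 0.057  0.147 -0.988] y [-0.879  0.476  0.02 ] lean 9.0 leanaz 1.203 F [ 0.2  0.4 -0.2] w 0.999
```

Lean persists once it is gained, so I'll build it up by pushing outward and up beyond reach.

```bash
python3 -m jog '[[40,-16,25,-0.11],[80,-32,50,-0.22],[120,-48,75,-0.33],[160,-64,100,-0.44],[200,-80,125,-0.44],[240,-97,150,-0.44],[270,-113,175,-0.44],[300,-127,200,-0.44]]' >/dev/null
python3 -c "from h import *;st()"
python3 -m jog '[[30,22,48,0],[60,44,96,0],[90,66,144,0],[120,88,192,0],[150,110,240,0],[180,132,288,0],[210,154,336,0],[240,176,384,0]]' >/dev/null
python3 -c "from h import *;st()"
```

```text
t 4.1 q [-0.74  0.42  0.17  0.48 -0.12  2.05  1.56] p [0.5308 0.3935 0.6374] z [ 0.141  0.133 -0.981] y [-0.595  0.803  0.023] lean 11.2 leanaz 0.755 F [-0.4 -0.1  0.5] w 0.999
t 5.1 q [-0.73  0.54  0.24  0.29 -0.19  2.05  1.55] p [0.5723 0.4266 0.643 ] z [ 0.196  0.171 -0.966] y [-0.593  0.805  0.022] lean 15.1 leanaz 0.716 F [-0.1  0.1  1.1] w 1.0
```

```bash
python3 -m jog '[[0,0,62,0],[0,0,124,0],[0,0,186,0],[0,0,248,0],[0,0,310,0],[0,0,372,0],[0,0,434,0],[0,0,496,0]]' >/dev/null
python3 -c "from h import *;st()"
python3 -m jog '[[-20,-16,56,0],[-40,-32,112,0],[-60,-48,168,0],[-80,-64,224,0],[-100,-80,280,0],[-120,-96,336,0],[-140,-112,392,0],[-160,-128,448,0]]' >/dev/null
python3 -c "from h import *;st()"
```

```text
t 6.1 q [-0.78  0.34  0.23  0.42 -0.13  2.05  1.55] p [0.5011 0.3766 0.7182] z [ 0.252  0.213 -0.944] y [-0.593  0.805  0.023] lean 19.3 leanaz 0.702 F [ 0.7  0.6 -0. ] w 1.0
t 7.1 q [-1.35  0.01  0.69  0.66 -0.02  2.05  1.52] p [0.3875 0.2888 0.7809] z [ 0.309  0.26  -0.915] y [-0.594  0.804  0.028] lean 23.8 leanaz 0.699 F [0.4 0.6 0.8] w 1.001
```

```bash
python3 -m jog '[[16,12,58,0],[32,24,116,0],[48,36,174,0],[64,48,232,0],[80,60,290,0],[96,72,348,0],[112,84,406,0],[128,96,464,0]]' >/dev/null
python3 -c "from h import *;st()"
```

```text
t 8.1 q [-0.88  0.18  0.33  0.43 -0.13  2.05  1.54] p [0.4356 0.3296 0.8088] z [ 0.362  0.3   -0.882] y [-0.595  0.803  0.029] lean 28.1 leanaz 0.692 F [-0.9  0.  -0.2] w 1.005
```

```bash
python3 -m jog '[[7,6,-61,-0.16],[14,12,-122,-0.32],[21,19,-183,-0.48],[28,25,-244,-0.64],[35,32,-305,-0.8],[42,38,-366,-0.96],[50,45,-427,-1.1],[57,52,-488,-1.22]]' >/dev/null
python3 - <<'E'
from h import *
from bench import *
s,M=st();d=get_image('wrist');cv2.imwrite('pics/w1.png',d['image'][:,:,::-1])
np.savez('w1.npz',M=M,p=s['position'],X=d['tool_from_camera'],k=[d['fx'],d['cx'],d['cy']])
E
```

```text
t 9.1 q [-1.18  0.14  0.22  1.54  0.46  1.43 -0.04] p [0.4908 0.3805 0.3303] z [ 0.406 -0.238 -0.882] y [0.552 0.833 0.029] lean 28.1 leanaz -0.53 F [ 1.1  1.  -0.8] w 1.0
```

View pics/w1.png

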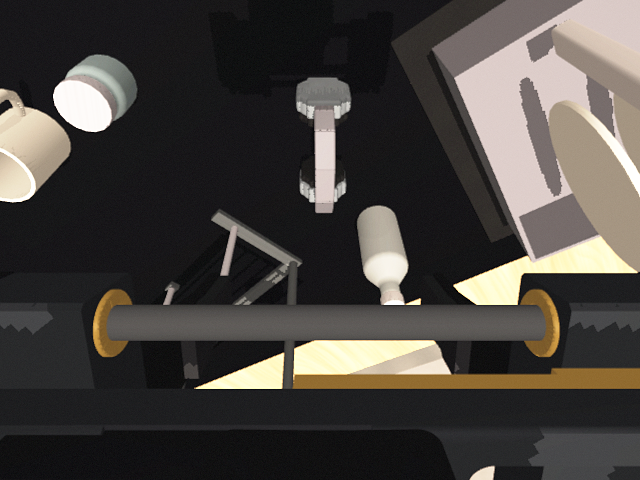

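The wrist view shows the small pair's band running vertically from (325,110) to (325,212), already in line with the jaws. I'll measure its centre line and facets numerically.

```bash
cat >> h.py <<'E'
def wray(f,uv,z):
    w=np.load(f);fx,cx,cy=w['k'];X=w['X'];M=w['M']
    d=M@X[:3,:3]@np.array([(uv[0]-cx)/fx,(uv[1]-cy)/fx,1]);o=w['p']+M@X[:3,3]
    return o+d*(z-o[2])/d[2]
E
python3 - <<'E'
from h import *
g=cv2.imread('pics/w1.png').astype(int)
for v in range(104,216,4):
    r=g[v,300:352];m=np.where(r.sum(1)>330)[0]+300
    print(v,m.min() if len(m) else 0,m.max() if len(m) else 0,g[v,322:328].mean(0).round())
E
```

```text
104 300 349 [114. 116. 119.]
108 300 349 [107. 110. 119.]
112 301 345 [155. 158. 172.]
116 307 340 [157. 161. 174.]
120 315 333 [158. 162. 175.]
124 315 333 [158. 162. 176.]
128 315 334 [159. 162. 176.]
132 315 334 [210. 212. 227.]
136 315 334 [214. 217. 230.]
140 315 334 [214. 219. 230.]
144 315 334 [214. 218. 230.]
148 315 334 [214. 217. 229.]
152 315 334 [215. 218. 230.]
156 315 334 [213. 217. 230.]
160 315 334 [213. 218. 230.]
164 315 334 [212. 217. 229.]
168 315 334 [212. 216. 229.]
172 315 334 [204. 208. 223.]
176 315 334 [203. 208. 222.]
180 315 344 [203. 208. 222.]
184 300 345 [202. 206. 222.]
188 300 345 [204. 207. 223.]
192 300 345 [204. 207. 223.]
196 305 339 [204. 207. 223.]
200 309 336 [198. 202. 219.]
204 315 332 [158. 162. 177.]
208 315 332 [158. 161. 174.]
212 316 331 [140. 144. 158.]
```

Run:
```python
from h import *
a=wray('w1.npz',(324.5,130.5),.125);b=wray('w1.npz',(324.5,170.5),.125);e=wray('w1.npz',(324.3,202),.106);m=(a+b)/2
print(a,b,m,e,np.linalg.norm(a-b),np.arctan2(*(e-a)[1::-1]))
print('width',np.linalg.norm(wray('w1.npz',(314.5,150),.125)-wray('w1.npz',(334.5,150),.125)))
w=np.load('w1.npz');M=w['M'];h=np.arctan2(*(e-a)[1::-1]);c=np.array([m[0],m[1],0])
G=c+[-.036*np.cos(h),-.036*np.sin(h),.109]
t=G+.019*M[:,2];print('TCP target',t,'shift mm',(t-w['p'])*1000,'jawperp',np.arctan2(-M[0,1],M[1,1]))
print('pre shift(100 back)',(t-.1*M[:,2]-w['p'])*1000)
```

```text
[0.5098844  0.37197456 0.125     ] [0.54470697 0.34885496 0.125     ] [0.52729568 0.36041476 0.125     ] [0.58864973 0.32003462 0.106     ] 0.04179865651429197 -0.5829733664833742
width 0.018636071302004887
TCP target [0.50495201 0.37571265 0.0922334 ] shift mm [  14.11126997   -4.83203123 -238.07588152] jawperp -0.58525943641295
pre shift(100 back) [ -26.46865748   18.95966894 -149.83062958]
```

Run:
```python
from h import *
w=np.load('w1.npz');fx,cx,cy=w['k'];M=w['M'];X=w['X']
print(X.round(3).tolist(),w['k'])
def wp(P):
    q=X[:3,:3].T@(M.T@(np.array(P)-w['p'])-X[:3,3]);return (q[:2]/q[2]*fx+[cx,cy]).round(1)
for c in((.563,.337),):
  h=-.585
  for x,z in((-56,.083),(-47,.106),(-18,.125),(18,.125),(47,.106),(56,.083)):
    print(x,wp([c[0]+x/1e3*np.cos(h),c[1]+x/1e3*np.sin(h),z]))
```

```text
[[0.001, -0.967, -0.254, 0.07], [1.0, 0.001, 0.001, -0.002], [-0.001, -0.254, 0.967, -0.162], [0.0, 0.0, 0.0, 1.0]] [378.73472945 325.8199207  239.22017052]
-56 [323.5 117.8]
-47 [324.2 137.3]
-18 [324.7 173.8]
18 [324.8 203.2]
47 [324.3 213.5]
56 [323.8 207.3]
```

The predicted facet rows (174 to 203) show that the level facet is the 171 to 202 strip, and that 130 to 170 is the near shoulder. I'll recompute with that.

Run:
```python
from h import *
a=wray('w1.npz',(324.5,171),.125);b=wray('w1.npz',(324.5,202.3),.125);e=wray('w1.npz',(324.5,130.5),.106);m=(a+b)/2
print(a,b,m,np.linalg.norm(a-b),'shoulder',np.linalg.norm((a-e)[:2]))
w=np.load('w1.npz');M=w['M'];h=-.585
G=np.array([m[0]-.036*np.cos(h),m[1]-.036*np.sin(h),.109])
t=G+.019*M[:,2];print('TCP',t,'shift',(t-w['p'])*1000,'pre100',(t-.1*M[:,2]-w['p'])*1000)
```

```text
[0.5451791 0.3485415 0.125    ] [0.57683669 0.32752322 0.125     ] [0.5610079  0.33803236 0.125     ] 0.03799961846144087 shoulder 0.03280950553016597
TCP [0.53870445 0.35339111 0.0922334 ] shift [  47.86370836  -27.15356696 -238.07588152] pre100 [   7.28378091   -3.36186679 -149.83062958]
```

```bash
python3 -m jog '[[4,-1,-55,0],[6,-3,-110,0],[7,-3,-150,0],[17,-9,-172,0],[29,-16,-197,0],[40,-22,-221,0],[48,-27,-238,0],[48,-27,-238,0]]' >/dev/null
python3 -c "from h import *;st()"
python3 -m jog '[[0,0,0,0],[0,0,0,0],[0,0,0,0],[0,0,0,0],[0,0,0,0],[0,0,0,0],[0,0,2,0],[0,0,12,0]]' -1 40 >/dev/null
python3 -c "from h import *;st()"
```

```text
t 10.15 q [-1.11  0.34  0.26  1.81  0.49  0.98 -0.16] p [0.5392 0.3517 0.0938] z [ 0.405 -0.239 -0.882] y [0.55  0.834 0.027] lean 28.1 leanaz -0.533 F [-0.1 -0.1  0.2] w 1.003
t 11.15 q [-1.11  0.32  0.25  1.8   0.48  1.   -0.15] p [0.5385 0.3526 0.106 ] z [ 0.405 -0.238 -0.883] y [0.55  0.835 0.027] lean 28.0 leanaz -0.531 F [-0.2  0.3 -1.5] w 0.225
```

Run:
```python
from h import *
t=cv2.imread('pics/top0.png').astype(int)
P=[]
for u in range(238,412,1):
    v0=190-32/154*(u-248);vs=np.arange(int(v0-6),int(v0+7));r=t[vs,u].sum(1)
    if u<256 or u>394: print(u,r.max(),end=' ')
    k=r>400
    if k.sum()>=2 and 255<u<395:P.append((u,vs[k].mean(),k.sum()))
P=np.array(P);c=np.polyfit(P[:,0],P[:,1],1);print('\n',c,np.std(P[:,1]-np.polyval(c,P[:,0])),P[:,2].mean())
f=lambda u:onz(T,(u,np.polyval(c,u)),.165)
a,b=f(250),f(400);d=a-b;print(a,b,'rack yaw',np.arctan2(-d[0],d[1]))
s=cv2.imread('pics/scene0.png').astype(int)
P=[]
for v in range(196,286):
    u0=238+(v-190)*.77;us=np.arange(int(u0-9),int(u0+10));r=s[v,us].sum(1);k=r>480
    if k.sum()>=2:P.append((v,us[k].mean(),k.sum()))
P=np.array(P);c=np.polyfit(P[:,0],P[:,1],1);print(c,np.std(P[:,1]-np.polyval(c,P[:,0])),P[:,2].mean())
g=lambda v:onz(S,(np.polyval(c,v),v),.165)
a,b=g(280),g(200);d=a-b;print(a,b,np.arctan2(-d[0],d[1]))
z=lambda im:cv2.resize(im,None,fx=4,fy=4,interpolation=cv2.INTER_CUBIC)
o=np.hstack([z(t[145:230,235:335].astype(np.uint8)),z(t[125:210,320:420].astype(np.uint8))]);cv2.imwrite('pics/rail.png',o)
```

```text
238 79 239 72 240 69 241 84 242 150 243 351 244 514 245 559 246 586 247 583 248 579 249 586 250 596 251 584 252 547 253 403 254 389 255 407 395 568 396 573 397 570 398 559 399 567 400 570 401 572 402 558 403 513 404 434 405 188 406 70 407 73 408 68 409 66 410 63 411 75 
 [-2.12020198e-01  2.41500089e+02] 0.22198971667706865 4.762589928057554
[0.61812489 0.13431654 0.165     ] [ 0.68652574 -0.16643486  0.165     ] rack yaw 0.22362918648118082
[ 0.7827385  87.79755789] 0.43583534887993564 5.674418604651163
[0.62346002 0.12113934 0.165     ] [ 0.6809946  -0.13279565  0.165     ] 0.2228102376331424
```

View pics/rail.png

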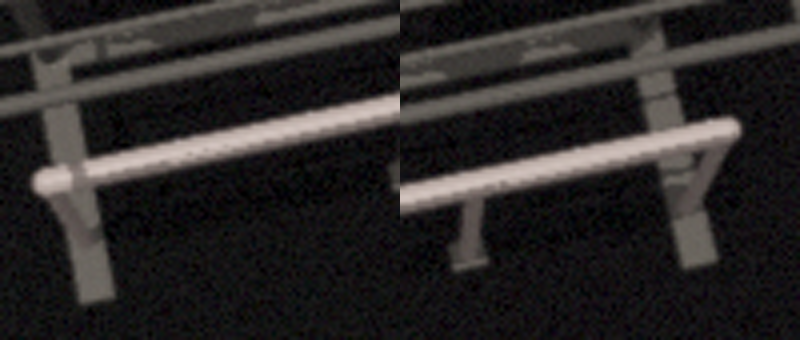

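Rail centre-line fit: the two views agree to about 2 mm. The rack yaw is 0.223, the rail middle is at about (0.653,-0.014), the narrow bay at (0.674,-0.107) and the wide bay at (0.639,0.049). The small pair is gripped (opening 0.225, about 20 mm), so I'll carry it over.

```bash
python3 -m jog '[[-8,-5,45,0],[-24,-20,90,0.1],[-42,-55,125,0.2],[-58,-105,148,0.3],[-68,-160,163,0.4],[-72,-217,172,0.5],[-72,-275,173,0.6],[-66,-333,173,0.7]]' >/dev/null
python3 -c "from h import *;st()"
python3 -m jog '[[10,-50,0,0.106],[20,-95,0,0.106],[30,-130,0,0.106],[38,-150,0,0.106],[45,-161,0,0.106],[50,-161,0,0.106],[50,-161,0,0.106],[50,-161,0,0.106]]' >/dev/null
python3 - <<'E'
from h import *
from bench import *
s,M=st();print('jp',np.arctan2(-M[0,1],M[1,1]))
d=get_image('top')['image'][:,:,::-1];e=get_image('scene')['image'][:,:,::-1]
z=lambda im:cv2.resize(im,(400,300),interpolation=cv2.INTER_CUBIC)
cv2.imwrite('pics/c2.png',np.hstack([z(d[100:280,270:510]),z(e[100:310,140:420])]));cv2.imwrite('pics/top2.png',d);cv2.imwrite('pics/sc2.png',e)
E
```

```text
t 12.15 q [-0.18 -0.3  -0.3   2.08  0.14  0.97  0.98] p [0.4769 0.1614 0.2456] z [ 0.413 -0.012 -0.911] y [0.047 0.999 0.008] lean 24.4 leanaz -0.03 F [-0.7 -0.3 -1.9] w 0.226
t 13.15 q [ 0.07 -0.26 -0.09  2.07 -0.06  0.91  1.62] p [0.5271 0.0017 0.2446] z [ 0.411  0.031 -0.911] y [-0.058  0.998  0.008] lean 24.3 leanaz 0.075 F [-0.2 -0.1 -0.9] w 0.226
jp 0.05829038786803184
```

View pics/c2.png

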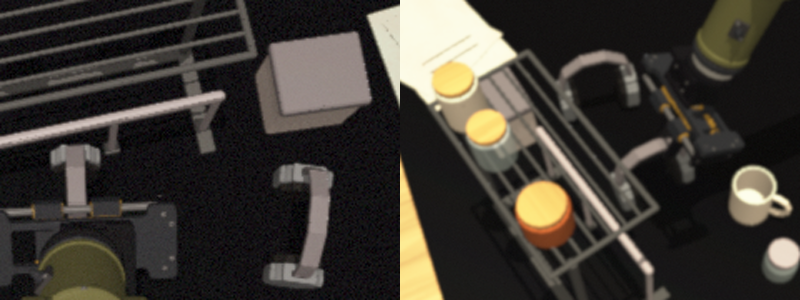

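```bash
python3 -m jog '[[8,-22,2,0.03],[14,-46,6,0.06],[20,-70,12,0.09],[26,-94,20,0.12],[32,-116,28,0.165],[38,-128,36,0.165],[44,-133,41,0.165],[44,-133,41,0.165]]' >/dev/null
python3 - <<'E'
from h import *
s,M=st();print('jp',np.arctan2(-M[0,1],M[1,1]))
E
```

```text
t 14.25 q [ 0.11 -0.12  0.19  1.86 -0.23  1.03  2.18] p [ 0.5718 -0.1318  0.2861] z [ 0.401  0.098 -0.911] y [-0.22   0.975  0.008] lean 24.4 leanaz 0.239 F [-0.6 -0.4 -2.1] w 0.223
jp 0.22189389973549023
```

```bash
python3 -m jog '[[18,4,0,0],[36,8,0,0],[52,12,0,0],[61,14,0,0],[61,14,-10,0],[61,14,-35,0],[61,14,-60,0],[61,14,-80,0]]' >/dev/null
python3 - <<'E'
from h import *
from bench import *
s,M=st()
d=get_image('top')['image'][:,:,::-1];e=get_image('scene')['image'][:,:,::-1]
z=lambda im:cv2.resize(im,(400,300),interpolation=cv2.INTER_CUBIC)
cv2.imwrite('pics/c3.png',np.hstack([z(d[90:240,290:490]),z(e[110:290,170:410])]))
E
```

```text
t 15.25 q [ 0.09  0.05  0.17  1.87 -0.27  0.86  2.19] p [ 0.6309 -0.119   0.2037] z [ 0.399  0.097 -0.912] y [-0.219  0.976  0.009] lean 24.2 leanaz 0.239 F [-0.   0.4 -1.2] w 0.224
```

View pics/c3.png

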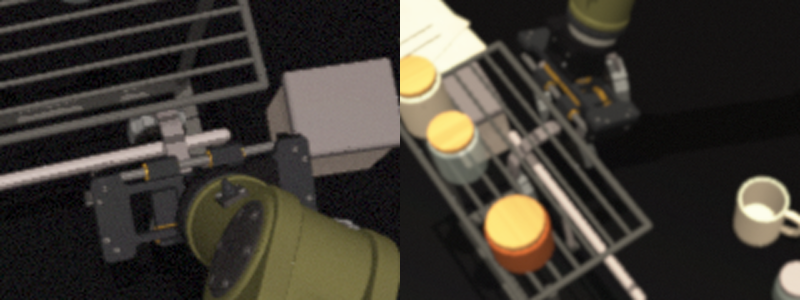

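The small pair straddles the rail in both views, with its far cup beyond the rail and the band above it. I'll lower it gently.

```bash
python3 -m jog '[[4,1,-12,0],[8,2,-24,0],[12,3,-35,0],[16,4,-44,0],[16,4,-50,0],[16,4,-53,0],[16,4,-55,0],[16,4,-55,0]]' >/dev/null
python3 -c "from h import *;st()"
python3 -m jog '[[0,0,-1,0],[0,0,-2,0],[0,0,-3,0],[0,0,-4,0],[0,0,-4,0],[0,0,-4,0],[0,0,-4,0],[0,0,-4,0]]' >/dev/null
python3 -c "from h import *;st()"
```

```text
t 16.35 q [ 0.09  0.13  0.16  1.9  -0.32  0.76  2.23] p [ 0.6486 -0.1148  0.1515] z [ 0.402  0.097 -0.911] y [-0.219  0.976  0.007] lean 24.4 leanaz 0.237 F [-0.8  0.4 -0.3] w 0.225
t 17.35 q [ 0.09  0.13  0.16  1.9  -0.32  0.75  2.23] p [ 0.6496 -0.1151  0.1496] z [ 0.405  0.097 -0.909] y [-0.219  0.976  0.007] lean 24.6 leanaz 0.235 F [-6.2  0.5  8.3] w 0.22
```

```bash
python3 -m jog '[[0,0,2,0],[0,0,2,0],[0,0,2,0],[0,0,2,0],[0,0,2,0],[0,0,2,0],[0,0,2,0],[0,0,2,0]]' 0.2 >/dev/null
python3 - <<'E'
from h import *
from bench import *
s,M=st();print((-M[:,2]*120*1).round(0))
e=get_image('scene')['image'][:,:,::-1]
cv2.imwrite('pics/c4.png',cv2.resize(e[130:280,200:400],(600,450),interpolation=cv2.INTER_CUBIC))
E
```

```text
t 18.35 q [ 0.09  0.13  0.16  1.9  -0.32  0.75  2.23] p [ 0.6483 -0.1146  0.1488] z [ 0.401  0.097 -0.911] y [-0.219  0.976  0.008] lean 24.4 leanaz 0.238 F [-0.1  0.5  0.3] w 0.599
[-48. -12. 109.]
```

View pics/c4.png

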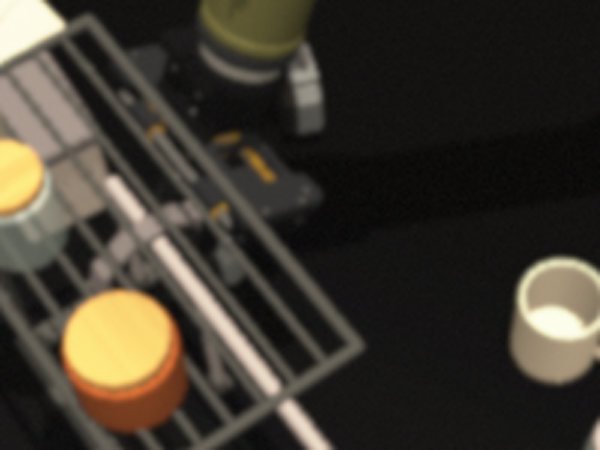

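The band hangs across the rail with one cup on each side and nothing is dragging. I'll retreat along the tool axis and go above the large pair.

```bash
python3 -m jog '[[-7,-2,16,0],[-20,-5,46,0],[-35,-9,82,0],[-54,-14,120,0],[-88,-45,135,-0.1],[-120,-85,145,-0.2],[-155,-125,151,-0.3],[-188,-155,151,-0.39]]' 1 40 >/dev/null
python3 - <<'E'
from h import *
from bench import *
s,M=st();print('jp',np.arctan2(-M[0,1],M[1,1]));d=get_image('wrist');cv2.imwrite('pics/w2.png',d['image'][:,:,::-1])
np.savez('w2.npz',M=M,p=s['position'],X=d['tool_from_camera'],k=[d['fx'],d['cx'],d['cy']])
w=np.load('w2.npz');fx,cx,cy=w['k'];X=w['X']
def wp(P):
    q=X[:3,:3].T@(M.T@(np.array(P)-w['p'])-X[:3,3]);return (q[:2]/q[2]*fx+[cx,cy]).round(1)
h=-.17
for x,z in((-67,.099),(-57,.127),(-22,.150),(22,.150),(57,.127)):
    print(x,wp([.543+x/1e3*np.cos(h),-.286+x/1e3*np.sin(h),z]))
u0=int(wp([.543,-.286,.15])[0]);g=d['image'].astype(int)
for v in range(90,260,3):
    r=g[v,u0-45:u0+45].sum(1);m=np.where(r>330)[0]+u0-45
    print(v,m.min() if len(m) else 0,m.max() if len(m) else 0,g[v,u0-2:u0+3].mean().round(),end=' | ')
E
```

```text
t 19.4 q [ 0.27 -0.27  0.28  1.96 -0.1   1.06  1.98] p [ 0.4586 -0.2718  0.3021] z [ 0.41  -0.065 -0.91 ] y [0.173 0.985 0.007] lean 24.5 leanaz -0.158 F [-0.3 -1.3 -0.3] w 1.002
jp -0.1739422581744591
-67 [325.7 143.6]
-57 [326.  168.4]
-22 [326.3 216.7]
22 [326.3 254.2]
57 [326.2 264.6]
90 0 0 19.0 | 93 0 0 18.0 | 96 326 338 114.0 | 99 301 342 143.0 | 102 296 351 149.0 | 105 289 352 154.0 | 108 288 352 153.0 | 111 287 353 153.0 | 114 286 353 151.0 | 117 286 354 155.0 | 120 285 354 153.0 | 123 285 354 162.0 | 126 285 354 162.0 | 129 285 354 155.0 | 132 286 354 140.0 | 135 286 354 140.0 | 138 287 350 155.0 | 141 291 346 196.0 | 144 297 343 203.0 | 147 299 332 205.0 | 150 308 332 204.0 | 153 308 332 205.0 | 156 308 332 204.0 | 159 308 332 206.0 | 162 308 332 215.0 | 165 308 332 238.0 | 168 308 333 246.0 | 171 308 333 246.0 | 174 308 333 247.0 | 177 309 333 246.0 | 180 309 333 247.0 | 183 309 333 247.0 | 186 309 333 247.0 | 189 309 334 247.0 | 192 309 334 247.0 | 195 309 334 247.0 | 198 310 334 247.0 | 201 310 334 247.0 | 204 310 334 247.0 | 207 310 334 247.0 | 210 310 334 247.0 | 213 310 353 246.0 | 216 311 335 243.0 | 219 311 354 243.0 | 222 311 354 244.0 | 225 298 355 244.0 | 228 298 355 243.0 | 231 298 355 243.0 | 234 298 355 243.0 | 237 299 354 243.0 | 240 300 349 243.0 | 243 305 361 243.0 | 246 309 363 243.0 | 249 310 364 243.0 | 252 314 365 244.0 | 255 309 366 216.0 | 258 298 367 215.0 |
```

Run:
```python
from h import *
a=wray('w2.npz',(322.4,214.5),.150);b=wray('w2.npz',(324,254),.150);e=wray('w2.npz',(320.3,164),.127);m=(a+b)/2
h=np.arctan2(*(b-e)[1::-1]);print(m,np.linalg.norm(a-b),'sh',np.linalg.norm((a-e)[:2]),'yaw',h)
w=np.load('w2.npz');M=w['M']
G=np.array([m[0]-.042*np.cos(h),m[1]-.042*np.sin(h),.133])
t=G+.019*M[:,2];print('TCP',t,'shift',(t-w['p'])*1000,'pre100',(t-.1*M[:,2]-w['p'])*1000)
```

```text
[ 0.5411707  -0.28852494  0.15      ] 0.046136090961866195 sh 0.036902689473517505 yaw -0.13814422843056356
TCP [ 0.5073646  -0.2839842   0.11571671] shift [  48.79868794  -12.15429653 -186.36916987] pre100 [  7.7787976   -5.6128535  -95.40446177]
```

```bash
python3 -m jog '[[4,-3,-45,0.02],[8,-6,-92,0.036],[18,-7,-117,0.036],[29,-9,-142,0.036],[40,-11,-167,0.036],[49,-12,-186,0.036],[49,-12,-186,0.036],[49,-12,-186,0.036]]' >/dev/null
python3 -c "from h import *;st()"
python3 -m jog '[[0,0,0,0],[0,0,0,0],[0,0,0,0],[0,0,0,0],[0,0,0,0],[0,0,0,0],[0,0,2,0],[0,0,12,0]]' -1 50 >/dev/null
python3 -c "from h import *;st()"
```

```text
t 20.45 q [ 0.23  0.    0.35  2.12 -0.31  0.66  2.22] p [ 0.5095 -0.282   0.1152] z [ 0.411 -0.048 -0.91 ] y [0.133 0.991 0.007] lean 24.5 leanaz -0.117 F [ 1.4 -0.5  0.2] w 1.0
t 21.45 q [ 0.22 -0.01  0.35  2.11 -0.29  0.69  2.2 ] p [ 0.5082 -0.281   0.1248] z [ 0.407 -0.046 -0.912] y [0.132 0.991 0.009] lean 24.2 leanaz -0.113 F [-0.4  0.2 -2. ] w 0.243
```

```bash
python3 -m jog '[[0,0,35,0],[0,2,75,0],[0,8,115,0.03],[4,22,148,0.08],[9,45,168,0.13],[14,75,177,0.2],[19,108,177,0.28],[22,141,177,0.356]]' >/dev/null
python3 -c "from h import *;st()"
python3 -m jog '[[-2,24,0,0],[-5,50,0,0],[-8,76,0,0],[-11,102,0,0],[-13,124,0,0],[-14,144,0,0],[-14,156,0,0],[-14,160,0,0]]' >/dev/null
python3 - <<'E'
from h import *
s,M=st();print('jp',np.arctan2(-M[0,1],M[1,1]))
E
```

```text
t 22.45 q [ 0.1  -0.2   0.23  1.9  -0.21  1.08  2.19] p [ 0.5308 -0.1378  0.3012] z [ 0.398  0.101 -0.912] y [-0.227  0.974  0.009] lean 24.2 leanaz 0.249 F [ 0.9 -0.5 -2.1] w 0.241
t 23.45 q [ 0.16 -0.3  -0.15  1.98 -0.17  1.05  1.86] p [0.5165 0.0212 0.3014] z [ 0.398  0.099 -0.912] y [-0.225  0.974  0.008] lean 24.2 leanaz 0.244 F [-0.5 -0.2 -2. ] w 0.241
jp 0.22650705226173395
```

Run:
```python
from h import *
from bench import *
d=get_image('top')['image'][:,:,::-1];e=get_image('scene')['image'][:,:,::-1]
z=lambda im:cv2.resize(im,(400,300),interpolation=cv2.INTER_CUBIC)
cv2.imwrite('pics/c5.png',np.hstack([z(d[90:270,220:460]),z(e[110:320,170:450])]))
```

```text
(no output)
```

View pics/c5.png

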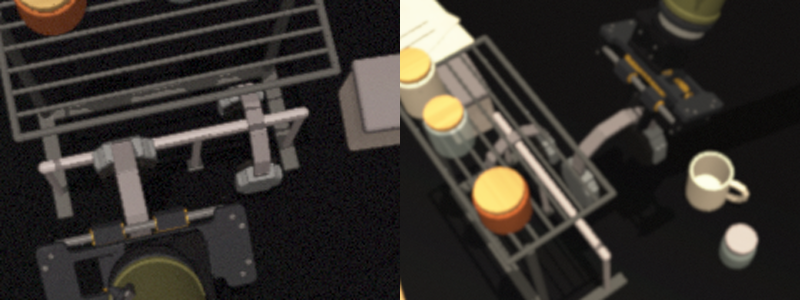

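The small pair hangs square across the rail in the narrow bay. The large pair is level and square in front of the wide bay, so I'll take it in the same way.

```bash
python3 -m jog '[[19,4,0,0],[40,9,0,0],[60,14,0,0],[73,17,0,0],[73,17,-10,0],[73,17,-35,0],[73,17,-62,0],[73,17,-85,0]]' >/dev/null
python3 -c "from h import *;st()"
python3 -m jog '[[4,1,-15,0],[8,2,-29,0],[12,3,-42,0],[16,4,-53,0],[17,4,-61,0],[17,4,-64,0],[17,4,-65,0],[17,4,-65,0]]' >/dev/null
python3 -c "from h import *;st()"
```

```text
t 24.55 q [ 0.15 -0.09 -0.2   1.98 -0.13  0.83  1.81] p [0.5889 0.0358 0.2157] z [ 0.398  0.098 -0.912] y [-0.221  0.975  0.008] lean 24.2 leanaz 0.24 F [ 0.4  0.3 -2.4] w 0.245
t 25.55 q [ 0.14  0.01 -0.21  2.03 -0.11  0.69  1.8 ] p [0.6076 0.0404 0.1532] z [ 0.401  0.098 -0.911] y [-0.221  0.975  0.008] lean 24.4 leanaz 0.24 F [-0.4  0.3 -2.1] w 0.246
```

```bash
python3 -m jog '[[0,0,-1,0],[0,0,-2,0],[0,0,-3,0],[0,0,-4,0],[0,0,-5,0],[0,0,-6,0],[0,0,-6,0],[0,0,-6,0]]' >/dev/null
python3 -c "from h import *;st()"
```

```text
t 26.55 q [ 0.14  0.01 -0.21  2.03 -0.11  0.68  1.8 ] p [0.6075 0.0404 0.1468] z [ 0.4    0.098 -0.911] y [-0.221  0.975  0.008] lean 24.4 leanaz 0.24 F [ 0.6  0.3 -2.4] w 0.247
```

```bash
python3 -m jog '[[0,0,-1,0],[0,0,-2,0],[0,0,-3,0],[0,0,-4,0],[0,0,-5,0],[0,0,-5,0],[0,0,-5,0],[0,0,-5,0]]' >/dev/null
python3 -c "from h import *;st()"
```

```text
t 27.55 q [ 0.14  0.02 -0.21  2.04 -0.11  0.67  1.8 ] p [0.6076 0.0404 0.1421] z [ 0.401  0.098 -0.911] y [-0.221  0.975  0.008] lean 24.4 leanaz 0.24 F [ 0.1  0.4 -0.9] w 0.244
```

```bash
python3 -m jog '[[0,0,-0.5,0],[0,0,-1,0],[0,0,-1.5,0],[0,0,-2,0],[0,0,-2,0],[0,0,-2,0],[0,0,-2,0],[0,0,-2,0]]' >/dev/null
python3 -c "from h import *;st()"
```

```text
t 28.55 q [ 0.14  0.02 -0.21  2.04 -0.11  0.66  1.8 ] p [0.608  0.0405 0.1407] z [ 0.402  0.098 -0.91 ] y [-0.221  0.975  0.008] lean 24.4 leanaz 0.24 F [-4.  -0.1  5.5] w 0.245
```

```bash
python3 -m jog '[[0,0,1,0],[0,0,1,0],[0,0,1,0],[0,0,1,0],[0,0,1,0],[0,0,1,0],[0,0,1,0],[0,0,1,0]]' 0.2 >/dev/null
python3 -c "from h import *;st()"
python3 -m jog '[[-5,-1,12,0],[-15,-4,34,0],[-28,-7,64,0],[-42,-10,96,0],[-56,-14,128,0],[-75,-18,145,0],[-90,-22,150,0],[-90,-22,150,0]]' >/dev/null
python3 - <<'E'
from h import *
from bench import *
st()
d=get_image('top')['image'][:,:,::-1];e=get_image('scene')['image'][:,:,::-1]
z=lambda im:cv2.resize(im,(400,300),interpolation=cv2.INTER_CUBIC)
cv2.imwrite('pics/top6.png',d);cv2.imwrite('pics/sc6.png',e)
cv2.imwrite('pics/c6.png',np.hstack([z(d[90:270,220:460]),z(e[110:320,170:450])]))
E
```

```text
t 29.55 q [ 0.14  0.02 -0.21  2.04 -0.11  0.67  1.8 ] p [0.6074 0.0404 0.1408] z [ 0.4    0.098 -0.911] y [-0.221  0.975  0.008] lean 24.3 leanaz 0.24 F [-0.1 -1.   0.5] w 0.6
t 30.55 q [ 0.17 -0.3  -0.16  2.   -0.18  1.03  1.87] p [0.5167 0.0179 0.2903] z [ 0.4    0.098 -0.911] y [-0.221  0.975  0.008] lean 24.3 leanaz 0.24 F [ 0.3  0.3 -0.3] w 0.601
```

View pics/c6.png

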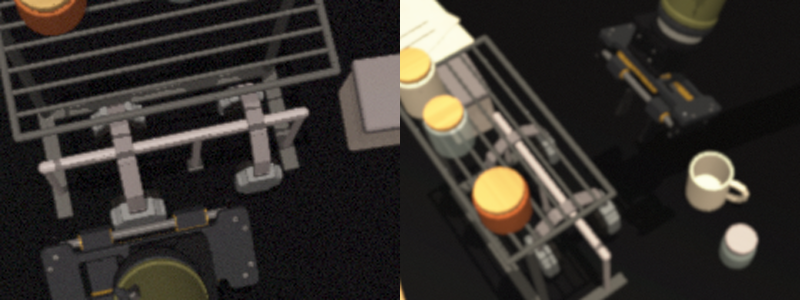

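Both pairs hang across the rail in their bays. I'll take one close crop to check how well each is centred and how upright.

Run:
```python
from h import *
d=cv2.imread('pics/top6.png')
z=lambda x,y:cv2.resize(d[y:y+90,x:x+60],(400,600),interpolation=cv2.INTER_CUBIC)
cv2.imwrite('pics/c7.png',np.clip(np.hstack([z(270,145),z(350,130)])*1.4,0,255).astype(np.uint8))
# expected facet pixels if centred & upright
rx=np.array([.975,.222])
for n,c,F in(('L',(.6386,.049),((-57,-.044+.163+.008),(-22,.175),(22,.175),(57,.152))),('S',(.674,-.107),((-47,.156),(-18,.175),(18,.175),(47,.156)))):
    for x,zz in F:
        p=proj(T,[c[0]+x/1e3*rx[0],c[1]+x/1e3*rx[1],zz if zz>.14 else .152])
        o=(270,145,0) if n=='L' else (350,130,400)
        print(n,x,p.round(1),'crop',((p[0]-o[0])*6.667+o[2]).round(),((p[1]-o[1])*6.667).round())
```

```text
L -57 [298.9 207.4] crop 193.0 416.0
L -22 [294.7 188.2] crop 165.0 288.0
L 22 [290.2 167.2] crop 135.0 148.0
L 57 [287.5 154. ] crop 116.0 60.0
S -47 [375.4 185.8] crop 569.0 372.0
S -18 [373.  169.6] crop 554.0 264.0
S 18 [368.9 152.5] crop 526.0 150.0
S 47 [364.9 141.9] crop 499.0 79.0
```

View pics/c7.png

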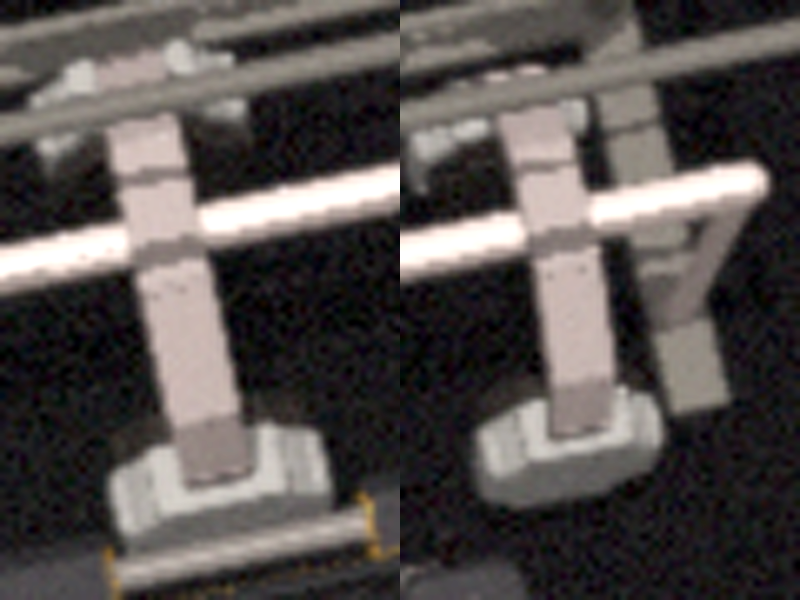

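Measured against the position expected if centred, the near-shoulder edges differ by about 3 mm (large) and 5 mm (small) across the rail, and about 6 mm or less along it. Both pairs are square. After a last stillness check I'll hand in.

```bash
python3 -m jog '[[-10,-2,20,0],[-10,-2,20,0],[-10,-2,20,0],[-10,-2,20,0],[-10,-2,20,0],[-10,-2,20,0],[-10,-2,20,0],[-10,-2,20,0]]'
python3 - <<'E'
from h import *
from bench import *
d=get_image('scene')['image'][:,:,::-1];e=cv2.imread('pics/sc6.png')
b=cv2.GaussianBlur(cv2.absdiff(d,e),(5,5),0).max(2)
print('change rack',b[150:290,190:315].max(),'mug/jar',b[210:300,365:420].max())
f=cv2.imread('pics/scene0.png');b=cv2.GaussianBlur(cv2.absdiff(d,f),(5,5),0).max(2);print('vs start mug/jar',b[210:300,365:420].max(),'bottle',b[370:415,280:318].max())
print(close_job())
E
```

```text
time: 31.65
position: [0.5159, 0.0159, 0.3099]
tool_rot: [-0.302, 2.71, 0.078]
ft_force: [-0.5, 0.1, -0.4]
grip_width: 0.601
change rack 38 mug/jar 5
vs start mug/jar 9 bottle 2
the job is handed in; nothing more can be done
None
```

I hung both pairs of ear defenders over the rail and handed the job in at about 31.7 s of the 66 s allowed. The small pair is in the narrow bay and the large pair in the wide bay. The tool was made to lean about 24–28° back by driving it beyond its upper reach first.

**Placing:** The wrist force read about 8 N for the small pair and 6 N for the large as each touched the rail. It was back near zero after release.

**Position:** In the last top view each pair has one cup on each side of the rail and looks square to it. The near-shoulder edges were within about 3 mm (large) and 5 mm (small) of centre across the rail, and within about 6 mm along it. I judged tilt only by eye from that view.

**Mug, jar, bottle and tub:** Compared with the start, the scene images showed no change at the mug, jar or bottle. I only checked the tub by eye in the overhead views.

**Check that disagreed:** Two scene pictures about 1 s apart differed by up to 38 grey levels somewhere in the rack region. This may be the gripper's shadow or edge, because I moved the gripper slightly between them. I didn't look into it, so stillness is not confirmed by number. The gripper ended about 0.15 m above and behind the large pair, with the wrist force close to zero.

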